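Show the gap in the crucible rack and the crucible missing from it

TASK

One crucible is missing from the four-hole rack: show a colleague the gap, then the crucible that belongs in it. Point straight down at the empty hole with the fingertips, centred over it and no more than 3 cm above its mouth, and stay there two seconds; then raise the hand about 10 cm, go over to the crucible that stands by itself on the worktop and point at it in the same way for two seconds, still pointing there when you finish. Touch nothing, move nothing, and do not lower the fingertips over any of the other crucibles, the brass weight or the tin.

Things in the scene. Friction and masses are not known exactly. Their poses are not given: they have to be found in the camera images.
- empty_well (a point): centre of the mouth of the rack's one empty hole, level with the rack's top face (22 mm above the worktop); the hole is 28 mm wide and 15 mm deep; any of the four holes may be the empty one
- stray_rim (a point): centre of the open rim (25 mm across) of the crucible that stands by itself on the worktop, 26 mm above the worktop
- well_floor: floor of the empty hole, part of the rack's look only; origin 15 mm straight below point empty_well, z up
- stray_crucible: the crucible that stands by itself on the worktop: steel combustion crucible, an open cup 25 mm across the rim and 26 mm tall; origin at the centre of its underside, z up
- rack: grey block, fixed to the worktop, 60 x 150 x 22 mm with four round holes in a row, 36 mm apart along its length (y axis, at -54, -18, 18 and 54 mm); three hold crucibles that stand 11 mm proud of the top face; origin at the centre of its underside, z up
- crucible_a: steel combustion crucible, an open cup 25 mm across the rim and 26 mm tall, seated fast in one of the rack's holes; origin at the centre of its underside, rim 26 mm above it (33 mm above the worktop)
- crucible_b: steel combustion crucible, an open cup 25 mm across the rim and 26 mm tall, seated fast in one of the rack's holes; origin at the centre of its underside, rim 26 mm above it (33 mm above the worktop)
- crucible_c: steel combustion crucible, an open cup 25 mm across the rim and 26 mm tall, seated fast in one of the rack's holes; origin at the centre of its underside, rim 26 mm above it (33 mm above the worktop)
- brass_weight: brass knob weight, 32 mm across and 42 mm tall, 6 to 8 cm beyond the lone crucible; origin at the centre of its underside
- grease_tin: flat round tin with a lid, 64 mm across and 33 mm tall, standing upright to one side of the lone crucible; origin at the centre of its underside
- tweezers: tweezers 140 mm long, 12 mm wide, 8 mm high, lying flat on the worktop near its front edge; origin at the centre of the underside, y along them
Not all that is in view belongs to the job. Leave any brown or pink look-alike of the stray_crucible alone.

How it is judged:
By the outcome, as a careful person would: the job done as asked, in the order asked, and still so for the second after the job is handed in, with the robot touching nothing.
It also fails if it takes over 40 s, if anything falls off the work surface, if the arm or the gripper's body presses on something with over 40 N, if the wrist force passes 120 N, or if a joint passes its speed limit or range.

ROBOT

A 7-joint arm with a two-finger parallel gripper is mounted at the origin on a cart in front of the work surface, level with it; the furniture and walls round the work are solid. World frame = base frame: x ahead of the robot, y to its left, z up, the work surface at z = 0. Lengths are in m, angles in rad, forces in N, time in s.
With the tool pointing down it reaches from about 0.425 to 0.875 m from the base axis. Payload 4.7 kg.
Tool frame: the origin (TCP) lies on the centre line of the jaws, within the pads' length; the fingertips stand 14 mm ahead of it and the grasp point (between the pads) lies 5 mm behind it; z points along the fingers, y is the direction in which the jaws open and shut (so a half turn about z gives the same grasp; the last joint's range is limited). The gripper opens to 87 mm and grips with 3 to 60 N. Pads are 19 mm wide; open, the fingers measure 117 mm over their backs; the gripper's body (75 mm by 190 mm) begins 51 mm behind the grasp point.
Start: joints at [1.141, 0.321, -0.07, 1.45, 0.023, 1.371, -0.057], TCP at [0.279, -0.587, 0.237] pointing down, gripper open.
Joint ranges: [-2.86, 2.86], [-0.3, 2.09], [-1.38, 1.24], [0.06, 2.45], [-1.56, 4.7], [0.09, 2.05], [-2.69, 2.69]. Speed limits (rad/s): [2.57, 2.57, 3.14, 3.14, 3.14, 3.14, 3.14].

INTERFACE

Orientations are given as a rotation vector (axis times angle).
In Python, from bench import ctrl gives the robot as it stands. The module is installed in compiled form; this text tells all that it offers.
- The arm moves only by the tool step_arm, never from a script. Its argument "plan" is a list of rows, each a list of 3 entries, a list of its own where there are three numbers: the turn, a rotation vector about the tool's x, y, z in rad, then the shift along the tool's x, y, z in m, then the closure in counts, from 0 (fully open) to 255 (shut). In form: [[[rx, ry, rz], [x, y, z], hand], ...]. A call has exactly 10 rows; each row is the pose to reach, as a shift and turn from the pose commanded when the call began, along the tool's axes at that moment; what a row does not reach only later rows make up. A row lasts 1/8 s, in which the tool goes at most 62.5 mm and 10.7 degrees, less where a joint would pass 70% of its speed; a pose out of reach is approached as far as the arm can. A call with a gripper value outside its range is refused whole. The fingers move at their own pace and stop on an object; "squeeze" is the grip in N (left out, the last holds). Time passes only in rows, so rows that repeat a pose let the fingers close, or fill a call up. It gives the time, the measured TCP pose, the force and the opening at its end, in the units of the state.
- ctrl.get_state(): the state, without advancing time (a new reading comes with each control period).
- ctrl.get_image(name): name is "side" or "top" or "wrist"; returns the picture (480x640x3 uint8, red, green, blue); there is no depth.
- ctrl.calibration(name): a dict with "fov_y" (degrees; the focal length in pixels is half the picture's height over the tangent of half this angle, whatever the lens; pixels are square), "cx", "cy" (the principal point, pixels), "k1" (the pictures are not rectified: a ray, as slopes to the right and down, at radius r is drawn at 1 + k1 r^2 times it, then the intrinsics apply), "rvec" (rotation vector, rad) and "tvec" (3), from world to camera coordinates, as OpenCV has them. Camera axes: x right, y down, z forward; pixel columns grow to the right and rows downward; lengths in m; the calibration is good to about 2 mm. A picture is of the moment at which its call begins: read the wrist's pose just before it. calibration takes no time and is no camera call; for the wrist camera it gives the pose at the moment of the call.
- ctrl.close_job(): hands the job in, once; it reports no verdict.
Trained networks look in the newest picture that a camera, given by its name, has taken for a name from the list of things; names that differ only in an ending like _2 or _b are one class to them, and where a whole thing is asked for, a point or a joint stands for the part that bears it (a point fixed in the world has none). Each returns a list of dicts, best first, with "score" (0 to 1); they miss things now and then, are a little off and sometimes report something else, mostly with a low value. They report only what shows in the picture. A call takes as long as a camera call. They do not tell look-alikes from the thing itself.
- ctrl.cut_out(camera, label): "pixels" (480x640 bool, what is visible of it) and "rect" ([left, top, width, height] in pixels, round what is visible of it).
The state is a dict: "time": time; "joint_positions": joint angles; "qd": joint speeds; "joint_torque": joint torques, N m; "position": TCP position; "tool_rot": TCP orientation; "ft_force": force on the tool from outside, world axes, zero at the start; "torque": the same for the moment, N m; "grip_width": opening from 0.0 (shut) to 1.0 (fully open).
Only numpy, scipy, OpenCV 4.12 (cv2) and the standard library are available. Lean on these libraries where they do the work, as an engineer would, in place of code of your own. Each camera call takes 0.05 s, during which the arm holds its last target.

## Working session

There is one attempt and no reset: what is moved stays moved. The work goes in short steps, Python scripts to look and compute and a tool call to move; the robot and the scene stay as the last step left them, time stands still between calls to the robot, and variables do not carry over. Pictures are saved under pics/ and viewed, and the job is handed in when it is done.

Besides the shell and the picture viewer there is one more tool, called after "Emit:" by a JSON object that holds its "fn" and its "kwargs". step_arm: Moves the arm, as the interface text tells. Its arguments: {"type":"object","properties":{"plan":{"type":"array"},"squeeze":{"type":"number"}},"required":["plan"]}

```bash
mkdir -p pics; cat > h.py <<'E'
from bench import ctrl
import numpy as np, cv2
from scipy.spatial.transform import Rotation as R
def K(c):
    f=240/np.tan(np.radians(c["fov_y"])/2); return np.array([[f,0,c["cx"]],[0,f,c["cy"]],[0,0,1.]]),np.array([c["k1"],0,0,0,0.])
def ray(c,uv):
    k,d=K(c); p=cv2.undistortPoints(np.array([[uv]],float),k,d)[0,0]
    # note k1
    Rm=R.from_rotvec(c["rvec"]).as_matrix(); o=-Rm.T@np.array(c["tvec"]); v=Rm.T@np.array([p[0],p[1],1]); return o,v/np.linalg.norm(v)
def onz(c,uv,z):
    o,v=ray(c,uv); return o+v*(z-o[2])/v[2]
def proj(c,P):
    k,d=K(c); return cv2.projectPoints(np.array(P,float).reshape(-1,1,3),np.array(c["rvec"],float),np.array(c["tvec"],float),k,d)[0][:,0]
def tri(rs):
    A=sum(np.eye(3)-np.outer(v,v) for o,v in rs); b=sum((np.eye(3)-np.outer(v,v))@o for o,v in rs); return np.linalg.solve(A,b)
E
python3 - <<'E'
from h import *
for n in ["side","top","wrist"]:
    c=ctrl.calibration(n); print(n,c)
    cv2.imwrite(f"pics/{n}0.png",ctrl.get_image(n)[:,:,::-1])
s=ctrl.get_state(); print(s)
E
```

```text
side {'fov_y': 44.7373230988542, 'cx': 327.2620526148036, 'cy': 239.60936409634857, 'k1': 0.050823458031061544, 'rvec': array([ 1.8622701 , -1.35180175,  0.6472956 ]), 'tvec': array([-0.17555449,  0.31428977,  0.68583435])}
top {'fov_y': 47.06135964320983, 'cx': 319.8661968246798, 'cy': 235.05608958911142, 'k1': -0.11917902477263796, 'rvec': array([ 2.13689967, -2.1424367 ,  0.17831779]), 'tvec': array([-0.03089094,  0.50424856,  0.90630101])}
wrist {'fov_y': 70.21022782143119, 'cx': 318.7895407006525, 'cy': 244.021358383828, 'k1': -0.014901001682300566, 'rvec': array([-2.44294055,  1.54341373,  0.22574795]), 'tvec': array([-0.64925873, -0.03343085,  0.3910366 ])}
{'time': 0.15, 'joint_positions': array([ 1.1411256 ,  0.32164251, -0.07004877,  1.45133438,  0.02260085,
        1.37077606, -0.05690458]), 'qd': array([ 1.07779614e-03, -3.67673621e-04, -1.86962595e-05, -3.23225868e-03,
        8.39999940e-04, -5.06092016e-04,  3.05331847e-03]), 'joint_torque': array([-3.08629942e-04, -4.91793895e+01, -4.04594354e-01, -3.12874389e+01,
       -6.38895482e-02,  4.05098428e-02,  1.19207252e-04]), 'position': array([ 0.27886067, -0.58674224,  0.23574941]), 'tool_rot': array([-3.06329470e+00, -6.91054014e-01,  6.18230651e-04]), 'ft_force': array([-0.04240795, -0.79407501, -0.52339326]), 'torque': array([-0.01280738, -0.03422104, -0.01157027]), 'grip_width': 1.000390471378404}
```

View pics/top0.png

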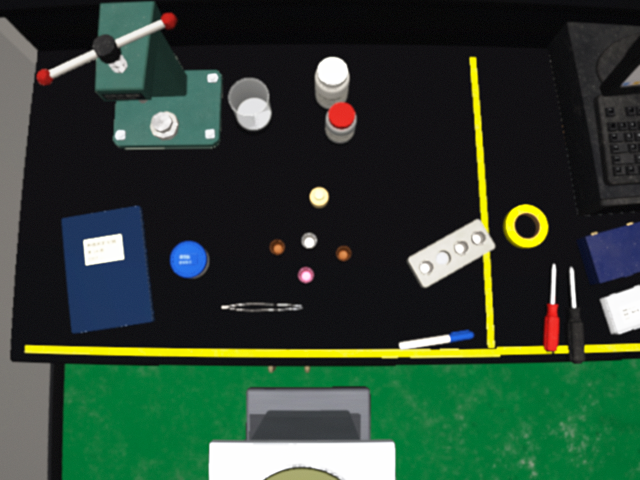

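View pics/side0.png

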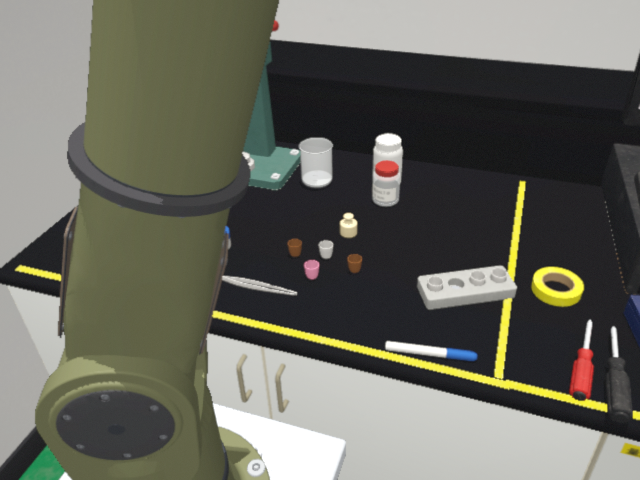

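```bash
python3 - <<'E'
from h import *
for n in ["side","top"]:
    for l in ["empty_well","stray_rim","well_floor","stray_crucible","rack","crucible_a","brass_weight","grease_tin"]:
        try:
            for r in ctrl.cut_out(n,l)[:5]:
                ys,xs=np.nonzero(r["pixels"]); print(n,l,round(r["score"],2),np.round(r["rect"]),xs.mean().round(1),ys.mean().round(1))
        except Exception as e: print(n,l,e)
E
```

```text
side stray_rim 0.73 [290. 239.  16.  17.] 294.8 246.8
side stray_rim 0.67 [318. 239.  16.  20.] 325.6 248.4
side stray_rim 0.48 [350. 255.  13.  14.] 354.4 262.1
side stray_crucible 0.69 [348. 254.  13.  20.] 354.6 262.1
side stray_crucible 0.57 [318. 241.  13.  17.] 325.8 248.4
side stray_crucible 0.55 [288. 236.  15.  20.] 294.4 246.4
side stray_crucible 0.48 [306. 260.  14.  20.] 311.9 268.4
side rack 0.91 [416. 265.  97.  46.] 464.9 289.0
side crucible_a 0.76 [489. 270.  20.  16.] 497.9 275.6
side crucible_a 0.67 [427. 276.  14.  17.] 434.9 283.6
side crucible_a 0.63 [469. 271.  15.  15.] 477.0 278.0
side crucible_a 0.24 [320. 239.  11.  19.] 325.9 248.7
side brass_weight 0.52 [490. 271.  18.  13.] 498.5 274.7
side grease_tin 0.36 [228. 230.   2.  17.] 228.6 236.7
top empty_well 0.56 [434. 249.  13.  17.] 441.5 258.0
top stray_rim 0.73 [303. 234.  12.  13.] 308.2 240.5
top stray_rim 0.72 [269. 238.  15.  16.] 276.2 247.9
top stray_rim 0.5 [299. 266.  12.  16.] 305.1 274.6
top stray_rim 0.42 [337. 245.  12.  18.] 343.0 253.5
top well_floor 0.55 [436. 255.  10.   9.] 441.6 257.9
top stray_crucible 0.75 [272. 240.  12.  15.] 275.9 246.9
top stray_crucible 0.67 [300. 267.  14.  13.] 305.3 274.8
top stray_crucible 0.66 [471. 232.  16.  12.] 478.5 237.0
top stray_crucible 0.62 [299. 232.  18.  14.] 308.3 240.6
top rack 0.77 [406. 220.  87.  67.] 449.1 253.7
top rack 0.59 [173. 240.  35.  37.] 188.7 259.4
top crucible_a 0.72 [473. 230.  13.  14.] 478.6 236.9
top crucible_a 0.71 [418. 259.  15.  16.] 426.5 266.6
top crucible_a 0.66 [454. 239.  18.  15.] 461.2 246.9
top crucible_a 0.29 [170. 242.  38.  37.] 189.4 259.6
top brass_weight 0.71 [222. 305.  76.   4.] 237.5 306.5
top brass_weight 0.57 [309. 188.  22.  25.] 318.4 197.9
top grease_tin 0.55 [169. 242.  40.  36.] 189.3 259.6
```

Candidates for the stray crucible in the top view are grey (309,241), brown (277,247), brown (344,254) and pink (305,275). I choose the grey one, which has the brass weight (319,197) beyond it and the tin (189,259) to one side. Candidates for the empty hole are the four holes (426,267), (442,258), (461,247) and (479,237), and the second, (442,258), looks empty. I'll check both choices in close crops.

```bash
python3 - <<'E'
from h import *
t=cv2.imread("pics/top0.png"); s=cv2.imread("pics/side0.png")
a=cv2.resize(t[185:290,260:360],(400,420),interpolation=2); b=cv2.resize(t[210:295,400:500],(400,340),interpolation=2)
a2=cv2.resize(s[205:285,280:370],(400,356),interpolation=2)
b2=cv2.resize(s[255:315,410:520],(400,218),interpolation=2)
o=np.zeros((600,800,3),np.uint8)
a=cv2.resize(a,(343,360));b=cv2.resize(b,(400,340))
a2=cv2.resize(a2,(270,240));o[:360,:343]=a;o[:340,400:800]=b;o[360:600,:270]=a2;o[360:578,400:800]=b2
cv2.imwrite("pics/crop0.png",o)
ct=ctrl.calibration("top");cs=ctrl.calibration("side")
for nm,u,v,z in [("stray body",(308.5,240.6),(325.7,248.5),.013),("well",(441.8,257.5),(456,283),.022),("c1",(426.4,267),(434.9,283.6),.03),("c3",(461.2,246.9),(477,278),.03),("c4",(478.6,236.9),(497.9,275.6),.03),("weight",(319,197),(348.5,225),.02)]:
    print(nm,"top",onz(ct,u,z).round(4),"side",onz(cs,v,z).round(4),"tri",tri([ray(ct,u),ray(cs,v)]).round(4))
E
```

```text
stray body top [ 0.4988 -0.0122  0.013 ] side [ 0.5024 -0.0132  0.013 ] tri [ 0.4988 -0.0133  0.0155]
well top [ 0.4669 -0.2461  0.022 ] side [ 0.4676 -0.2504  0.022 ] tri [ 0.4676 -0.2484  0.021 ]
c1 top [ 0.4495 -0.2166  0.03  ] side [ 0.4468 -0.219   0.03  ] tri [ 0.45   -0.218   0.0268]
c3 top [ 0.4844 -0.2793  0.03  ] side [ 0.4807 -0.2814  0.03  ] tri [ 0.4851 -0.2808  0.0261]
c4 top [ 0.502  -0.3112  0.03  ] side [ 0.4968 -0.3128  0.03  ] tri [ 0.5028 -0.3128  0.0251]
weight top [ 0.5761 -0.031   0.02  ] side [ 0.5744 -0.0341  0.02  ] tri [ 0.5771 -0.0321  0.0176]
```

View pics/crop0.png

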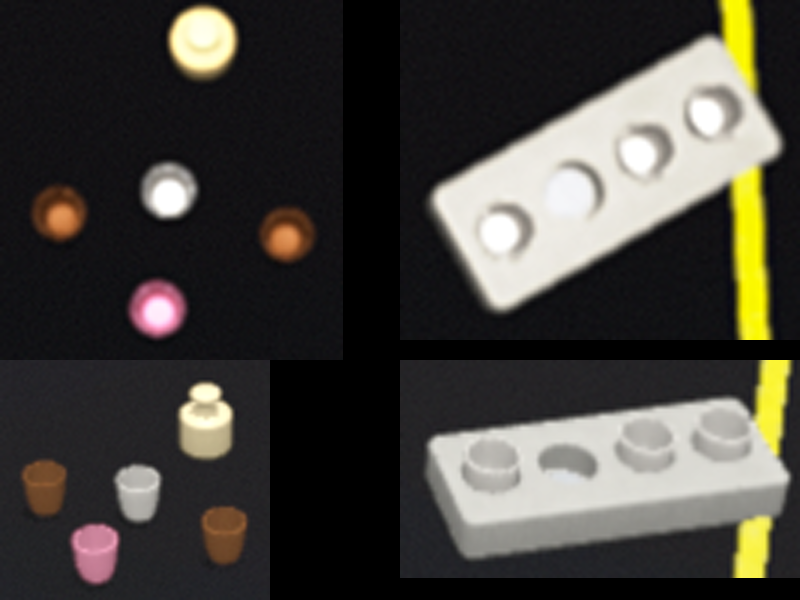

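View pics/wrist0.png

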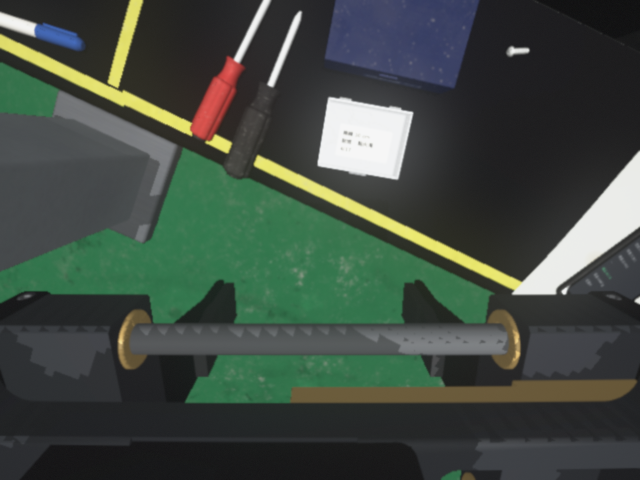

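The crops confirm both choices: the second hole, top (442,258), is empty, and the grey crucible at (309,241) is the stray. Next I'll work out the first move and what the wrist camera will see from there.

```bash
cat >> h.py <<'E'
def wristcal_at(c,s,T,Rn):
    # predicted wrist calibration at another tool pose
    R0=R.from_rotvec(s["tool_rot"]).as_matrix(); Rc=R.from_rotvec(c["rvec"]).as_matrix(); 
    Rct=Rc@R0; tct=np.array(c["tvec"])+Rc@s["position"]
    Rm=Rct@Rn.T; d=dict(c); d["rvec"]=R.from_matrix(Rm).as_rotvec(); d["tvec"]=tct-Rm@T; return d
E
python3 - <<'E'
from h import *
s=ctrl.get_state(); c=ctrl.calibration("wrist"); R0=R.from_rotvec(s["tool_rot"]).as_matrix()
print(s["time"],s["position"]); print(R0.round(3))
W=np.array([.4675,-.249,.022]); S=np.array([.4988,-.0133,.026])
for th in np.radians(np.arange(-180,180,30)): pass
for rz in [0,np.pi/2,-np.pi/2]:
  pass
row=np.array([.035,-.063,0]);row/=np.linalg.norm(row); per=np.array([-row[1],row[0],0])
for sg in (1,-1):
    y=per*sg; z=np.array([0,0,-1.]); Rn=np.c_[np.cross(y,z),y,z]
    print("turn tool frame",R.from_matrix(R0.T@Rn).as_rotvec(), "shift",(R0.T@(W*[1,1,0]+[0,0,.20]-s["position"])).round(4), "jaw y",y)
    for T in [W*[1,1,0]+[0,0,.2], S*[1,1,0]+[0,0,.2]]:
        print("  W,S px",proj(wristcal_at(c,s,T,Rn),[W,S]).round())
print("cam in tool", R0.T@(-R.from_rotvec(c["rvec"]).as_matrix().T@c["tvec"]-s["position"]))
E
```

```text
0.95 [ 0.27909866 -0.58704876  0.23658837]
[[ 0.903  0.429  0.   ]
 [ 0.429 -0.903 -0.   ]
 [-0.     0.    -1.   ]]
turn tool frame [ 3.96099980e-05  8.66517309e-05 -1.63404359e+00] shift [ 0.3153 -0.2244  0.0366] jaw y [0.87415728 0.48564293 0.        ]
  W,S px [[319. 227.]
 [491.   2.]]
  W,S px [[195. 389.]
 [319. 228.]]
turn tool frame [ 8.51669957e-05 -3.89313000e-05  1.50754906e+00] shift [ 0.3153 -0.2244  0.0366] jaw y [-0.87415728 -0.48564293 -0.        ]
  W,S px [[319. 227.]
 [194. 391.]]
  W,S px [[489.   4.]
 [319. 228.]]
cam in tool [ 7.92063268e-02 -6.52177353e-05 -1.48070067e-01]
```

Emit:
{"fn": "step_arm", "kwargs": {"plan": [[[0, 0, -0.16], [0.016, -0.011, 0], 255], [[0, 0, -0.32], [0.047, -0.034, 0], 255], [[0, 0, -0.49], [0.085, -0.06, 0], 255], [[0, 0, -0.65], [0.123, -0.087, 0.005], 255], [[0, 0, -0.82], [0.161, -0.114, 0.01], 255], [[0, 0, -0.98], [0.199, -0.141, 0.015], 255], [[0, 0, -1.14], [0.236, -0.168, 0.02], 255], [[0, 0, -1.31], [0.274, -0.195, 0.025], 255], [[0, 0, -1.47], [0.3, -0.213, 0.03], 255], [[0, 0, -1.634], [0.315, -0.224, 0.035], 255]], "squeeze": 5}}

```text
time: 2.2
position: [0.4684, -0.2474, 0.2017]
tool_rot: [1.582, 2.713, 0.0]
ft_force: [0.1, 0.3, -1.1]
grip_width: 0.021
```

```bash
python3 - <<'E'
from h import *
s=ctrl.get_state(); c=ctrl.calibration("wrist"); im=ctrl.get_image("wrist"); cv2.imwrite("pics/w1.png",im[:,:,::-1])
print(s["time"],s["position"],s["tool_rot"],s["grip_width"],s["joint_positions"].round(3))
for l in ["empty_well","well_floor","crucible_a"]:
    for r in ctrl.cut_out("wrist",l)[:5]:
        ys,xs=np.nonzero(r["pixels"]); u=(xs.mean(),ys.mean()); print(l,round(r["score"],2),np.round(r["rect"]),np.round(u,1),onz(c,u,.022).round(4))
print(proj(c,[.4675,-.249,.022]))
E
```

```text
2.2 [ 0.46843097 -0.24742205  0.20170793] [1.58203422e+00 2.71342897e+00 3.22230165e-04] 0.020917039396692375 [ 0.877  0.112 -0.47   1.783  0.053  1.258  0.908]
empty_well 0.7 [306. 176.  24.  29.] [317.9 191.3] [ 0.4522 -0.2183  0.022 ]
empty_well 0.52 [304. 213.  22.  16.] [317.1 223.2] [ 0.467 -0.246  0.022]
well_floor 0.49 [308. 211.  19.  21.] [317.1 223.2] [ 0.4669 -0.2459  0.022 ]
crucible_a 0.92 [303. 252.  28.  25.] [316.7 263.1] [ 0.4871 -0.2824  0.022 ]
crucible_a 0.87 [307. 175.  24.  31.] [317.5 191. ] [ 0.4517 -0.2183  0.022 ]
[[316.06903181 226.09029831]]
```

View pics/w1.png

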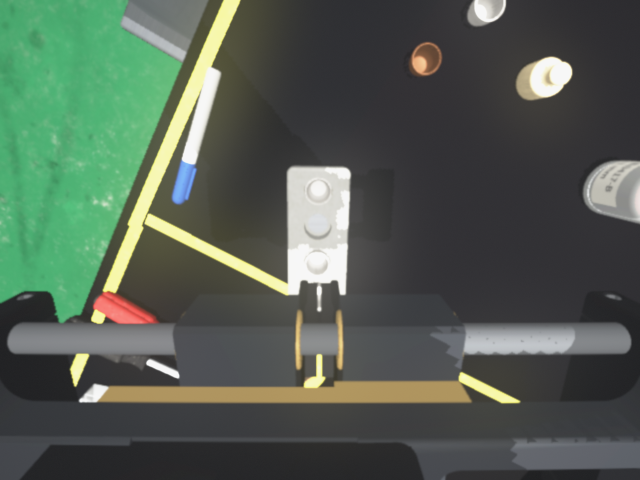

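```bash
python3 - <<'E'
from h import *
im=cv2.imread("pics/w1.png"); cv2.imwrite("pics/w1c.png",cv2.resize(im[160:300,270:370],(430,600),interpolation=2))
E
```

```text
(no output)
```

View pics/w1c.png

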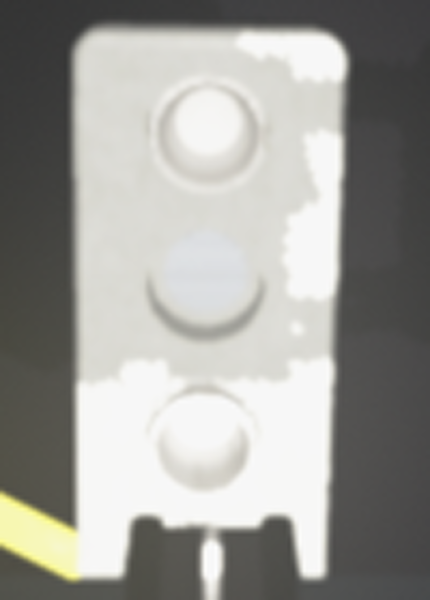

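```bash
python3 - <<'E'
from h import *
c=ctrl.calibration("wrist");ct=ctrl.calibration("top");cs=ctrl.calibration("side")
s=ctrl.get_state();R0=R.from_rotvec(s["tool_rot"]).as_matrix()
print("well w",onz(c,(317.9,226),.022), "rims w",onz(c,(318.2,191.5),.033),onz(c,(317.3,262.6),.033))
P=tri([ray(c,(317.9,226)),ray(ct,(442.5,257.3)),ray(cs,(456,283))]);print("tri3",P)
print("resid",proj(c,P),proj(ct,P),proj(cs,P))
for P in [[.468,-.2485,.022]]: print(P,R0.T@(np.array(P)*[1,1,0]+[0,0,.058]-s["position"]),proj(c,P))
print(R0.round(3))
E
```

```text
well w [ 0.46752365 -0.25078751  0.022     ] rims w [ 0.45070175 -0.2195665   0.033     ] [ 0.48359503 -0.2811347   0.033     ]
tri3 [ 0.46756602 -0.24958802  0.02160069]
resid [[318.5254377  224.88858022]] [[443.72241183 257.12748614]] [[455.44031314 283.11223223]]
[0.468, -0.2485, 0.022] [0.00103658 0.00161113 0.14370817] [[319.44416956 224.24700964]]
[[-0.483  0.876 -0.   ]
 [ 0.876  0.483 -0.001]
 [-0.001 -0.001 -1.   ]]
```

The three views triangulate the well at z = 0.0216, against 0.022 in the text. The midpoint of the neighbouring rims agrees within 1 mm. I'll descend now.

Emit:
{"fn": "step_arm", "kwargs": {"plan": [[[0, 0, 0], [-0.002, -0.002, 0.01], 255], [[0, 0, 0], [-0.002, -0.002, 0.03], 255], [[0, 0, 0], [-0.002, -0.002, 0.055], 255], [[0, 0, 0], [-0.002, -0.002, 0.08], 255], [[0, 0, 0], [-0.002, -0.002, 0.1], 255], [[0, 0, 0], [-0.002, -0.002, 0.118], 255], [[0, 0, 0], [-0.002, -0.002, 0.13], 255], [[0, 0, 0], [-0.002, -0.002, 0.138], 255], [[0, 0, 0], [-0.002, -0.002, 0.143], 255], [[0, 0, 0], [-0.002, -0.002, 0.143], 255]]}}

```text
time: 3.65
position: [0.4667, -0.2523, 0.0586]
tool_rot: [1.593, 2.708, -0.0]
ft_force: [0.0, 0.1, 0.6]
grip_width: 0.004
```

```bash
python3 - <<'E'
from h import *
s=ctrl.get_state(); c=ctrl.calibration("wrist");R0=R.from_rotvec(s["tool_rot"]).as_matrix()
print(s["time"],s["position"],s["tool_rot"],s["ft_force"].round(1),s["grip_width"])
w=ctrl.get_image("wrist")[:,:,::-1];sd=ctrl.get_image("side")[:,:,::-1];t=ctrl.get_image("top")[:,:,::-1]
cv2.imwrite("pics/w2.png",w)
o=np.zeros((600,800,3),np.uint8);o[:300,:400]=cv2.resize(w,(400,300));o[:300,400:]=cv2.resize(sd[210:330,380:540],(400,300),interpolation=2);o[300:,:400]=cv2.resize(t[180:300,380:540],(400,300),interpolation=2)
o[300:,400:]=cv2.resize(w[100:340,160:480],(400,300),interpolation=2)
cv2.imwrite("pics/c2.png",o)
E
```

```text
3.65 [ 0.46667756 -0.25225973  0.05855723] [ 1.59321681e+00  2.70753651e+00 -1.52067546e-04] [0.  0.1 0.6] 0.0036200555057491666
```

View pics/c2.png

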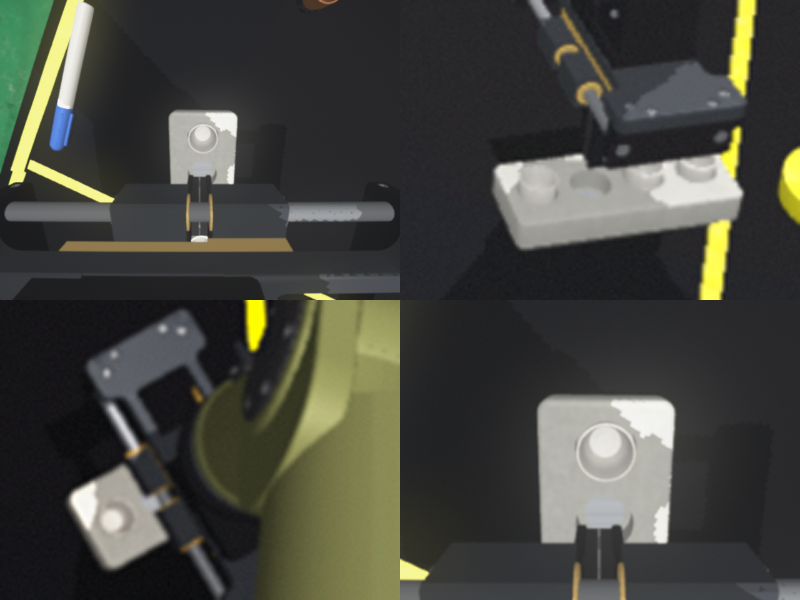

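```bash
python3 - <<'E'
from h import *
im=cv2.imread("pics/w2.png"); cv2.imwrite("pics/w2c.png",cv2.resize(im[170:310,250:400],(642,600),interpolation=2))
c=ctrl.calibration("wrist")
for k in range(4):
    s=ctrl.get_state();print(s["position"])
R0=R.from_rotvec(s["tool_rot"]).as_matrix(); tip=s["position"]+R0@[0,0,.014]
f=lambda p:((p-[250,170])*[642/150,600/140]).round(0).tolist()
print("tip",proj(c,tip),f(proj(c,tip))); print("well",proj(c,[.4675,-.2502,.022]),f(proj(c,[.4675,-.2502,.022])))
print(f(proj(c,[[.4506,-.2195,.033]])), f(proj(c,tip*[1,1,0]+[0,0,.022])))
E
```

```text
[ 0.46701813 -0.25238979  0.05908662]
[ 0.46701813 -0.25238979  0.05908662]
[ 0.46701813 -0.25238979  0.05908662]
[ 0.46701813 -0.25238979  0.05908662]
tip [[316.77903104 299.18591334]] [[286.0, 554.0]]
well [[319.5336156  279.12438184]] [[298.0, 468.0]]
[[299.0, 236.0]] [[287.0, 479.0]]
```

View pics/w2c.png

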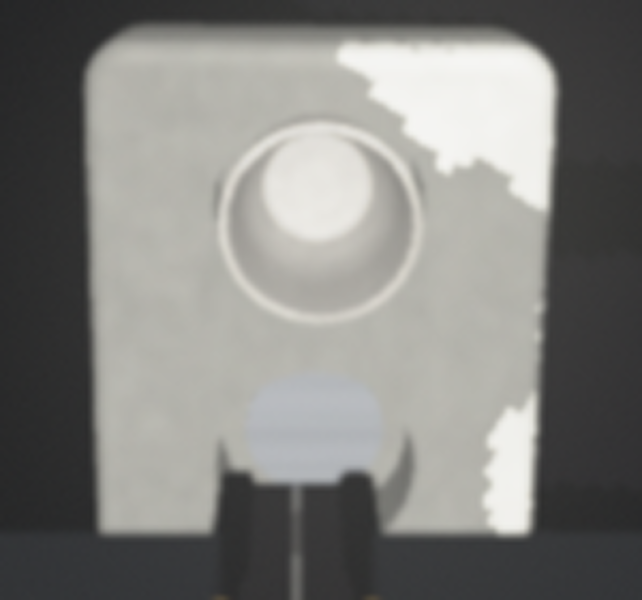

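The wrist view shows the fingertips about 2.5 mm left of the hole centre and 2.5 mm toward the camera-far side. I'll correct that and hold.

Emit:
{"fn": "step_arm", "kwargs": {"plan": [[[0, 0, 0], [0.0025, 0.0025, 0], 255], [[0, 0, 0], [0.0025, 0.0025, 0], 255], [[0, 0, 0], [0.0025, 0.0025, 0], 255], [[0, 0, 0], [0.0025, 0.0025, 0], 255], [[0, 0, 0], [0.0025, 0.0025, 0], 255], [[0, 0, 0], [0.0025, 0.0025, 0], 255], [[0, 0, 0], [0.0025, 0.0025, 0], 255], [[0, 0, 0], [0.0025, 0.0025, 0], 255], [[0, 0, 0], [0.0025, 0.0025, 0], 255], [[0, 0, 0], [0.0025, 0.0025, 0], 255]]}}

```text
time: 5.05
position: [0.4676, -0.2489, 0.0585]
tool_rot: [1.593, 2.708, -0.0]
ft_force: [-0.6, -0.5, -0.3]
grip_width: 0.007
```

```bash
python3 - <<'E'
from h import *
s=ctrl.get_state(); c=ctrl.calibration("wrist")
print(s["time"],s["position"],s["ft_force"].round(1))
im=ctrl.get_image("wrist")[:,:,::-1]; a=cv2.resize(im[170:310,250:400],(400,373),interpolation=2)
t=ctrl.get_image("side")[:,:,::-1]; b=cv2.resize(t[210:330,380:540],(400,300),interpolation=2)
o=np.zeros((373,800,3),np.uint8);o[:,:400]=a;o[:300,400:]=b;cv2.imwrite("pics/w3c.png",o)
E
```

```text
5.05 [ 0.4675589  -0.24885747  0.05854612] [-0.6 -0.5 -0.3]
```

View pics/w3c.png

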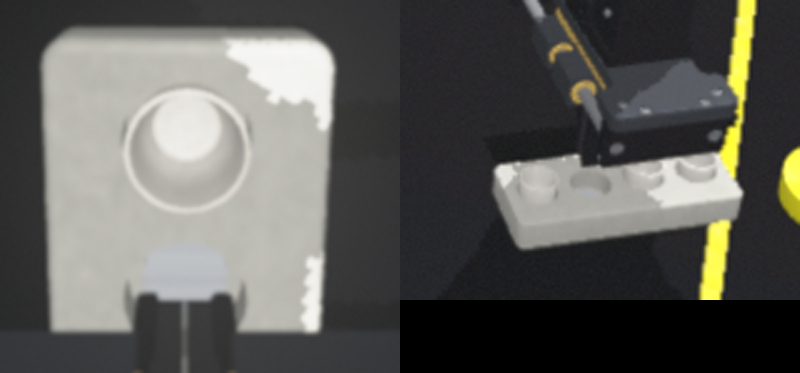

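The fingertips are centred, with the seam at crop column 185 and the hole spanning 125–245. I'll hold here for 2.5 s.

Emit:
{"fn": "step_arm", "kwargs": {"plan": [[[0, 0, 0], [0, 0, 0], 255], [[0, 0, 0], [0, 0, 0], 255], [[0, 0, 0], [0, 0, 0], 255], [[0, 0, 0], [0, 0, 0], 255], [[0, 0, 0], [0, 0, 0], 255], [[0, 0, 0], [0, 0, 0], 255], [[0, 0, 0], [0, 0, 0], 255], [[0, 0, 0], [0, 0, 0], 255], [[0, 0, 0], [0, 0, 0], 255], [[0, 0, 0], [0, 0, 0], 255]]}}

```text
time: 6.4
position: [0.4676, -0.2489, 0.0586]
tool_rot: [1.593, 2.708, -0.0]
ft_force: [-0.7, -0.7, -0.2]
grip_width: 0.004
```

Emit:
{"fn": "step_arm", "kwargs": {"plan": [[[0, 0, 0], [0, 0, 0], 255], [[0, 0, 0], [0, 0, 0], 255], [[0, 0, 0], [0, 0, 0], 255], [[0, 0, 0], [0, 0, 0], 255], [[0, 0, 0], [0, 0, 0], 255], [[0, 0, 0], [0, 0, 0], 255], [[0, 0, 0], [0, 0, 0], 255], [[0, 0, 0], [0, 0, 0], 255], [[0, 0, 0], [0, 0, 0], 255], [[0, 0, 0], [0, 0, 0], 255]]}}

```text
time: 7.65
position: [0.4676, -0.2489, 0.0585]
tool_rot: [1.593, 2.708, -0.0]
ft_force: [-0.7, -0.8, -0.2]
grip_width: 0.006
```

Emit:
{"fn": "step_arm", "kwargs": {"plan": [[[0, 0, 0], [0, 0, -0.005], 255], [[0, 0, 0], [0, 0, -0.015], 255], [[0, 0, 0], [0, 0, -0.03], 255], [[0, 0, 0], [0, 0, -0.045], 255], [[0, 0, 0], [0, 0, -0.06], 255], [[0, 0, 0], [0, 0, -0.075], 255], [[0, 0, 0], [0, 0, -0.088], 255], [[0, 0, 0], [0, 0, -0.096], 255], [[0, 0, 0], [0, 0, -0.1], 255], [[0, 0, 0], [0, 0, -0.1], 255]]}}

```text
time: 8.9
position: [0.4675, -0.2488, 0.1585]
tool_rot: [-1.593, -2.707, 0.0]
ft_force: [0.2, -0.1, 1.0]
grip_width: 0.004
```

```bash
python3 - <<'E'
from h import *
s=ctrl.get_state();R0=R.from_rotvec(s["tool_rot"]).as_matrix()
print(s["time"],s["position"],s["tool_rot"])
print("shift",R0.T@(np.array([.4988,-.0133,s["position"][2]])-s["position"]))
E
```

```text
8.9 [ 0.46752609 -0.24882072  0.15850278] [-1.59329493e+00 -2.70747008e+00  1.06830018e-04]
shift [ 1.90710565e-01  1.41695263e-01 -5.73544718e-06]
```

Emit:
{"fn": "step_arm", "kwargs": {"plan": [[[0, 0, 0], [0.008, 0.006, 0], 255], [[0, 0, 0], [0.027, 0.02, 0], 255], [[0, 0, 0], [0.053, 0.04, 0], 255], [[0, 0, 0], [0.084, 0.062, 0], 255], [[0, 0, 0], [0.114, 0.085, 0], 255], [[0, 0, 0], [0.145, 0.108, 0], 255], [[0, 0, 0], [0.168, 0.125, 0], 255], [[0, 0, 0], [0.183, 0.136, 0], 255], [[0, 0, 0], [0.191, 0.142, 0], 255], [[0, 0, 0], [0.191, 0.142, 0], 255]]}}

```text
time: 10.15
position: [0.4988, -0.0122, 0.1583]
tool_rot: [-1.591, -2.708, 0.0]
ft_force: [-0.9, -0.5, -0.5]
grip_width: 0.004
```

```bash
python3 - <<'E'
from h import *
s=ctrl.get_state(); c=ctrl.calibration("wrist");R0=R.from_rotvec(s["tool_rot"]).as_matrix()
print(s["time"],s["position"],s["ft_force"].round(1))
im=ctrl.get_image("wrist")[:,:,::-1]; cv2.imwrite("pics/w4.png",im)
x0,y0=230,150; a=cv2.resize(im[y0:y0+150,x0:x0+180],(720,600),interpolation=2);cv2.imwrite("pics/w4c.png",a)
for r in ctrl.cut_out("wrist","stray_rim")[:5]:
    ys,xs=np.nonzero(r["pixels"]); u=(xs.mean(),ys.mean()); print(round(r["score"],2),np.round(r["rect"]),np.round(u,1),onz(c,u,.026).round(4))
f=lambda p:((p-[x0,y0])*4).round(0).tolist()
tip=s["position"]+R0@[0,0,.014]
print("tip",f(proj(c,tip)),"foot",f(proj(c,tip*[1,1,0]+[0,0,.026])),"S",f(proj(c,[.4988,-.0133,.026])))
E
```

```text
10.15 [ 0.49878005 -0.01221855  0.15831572] [-0.9 -0.5 -0.5]
0.95 [305. 223.  27.  30.] [317.7 238.6] [ 0.4989 -0.0125  0.026 ]
0.94 [249. 267.  29.  27.] [263.1 280.9] [ 0.4756 -0.07    0.026 ]
0.81 [325. 158.  28.  33.] [339.  175.3] [0.4881 0.0424 0.026 ]
0.76 [244. 188.  32.  28.] [257.5 199.4] [ 0.4393 -0.0073  0.026 ]
tip [[347.0, 597.0]] foot [[351.0, 353.0]] S [[348.0, 357.0]]
```

View pics/w4c.png

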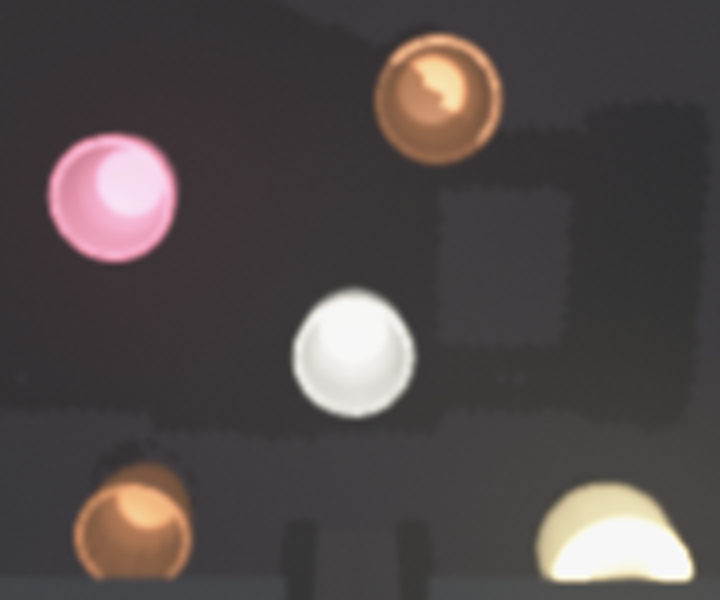

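View pics/w4.png

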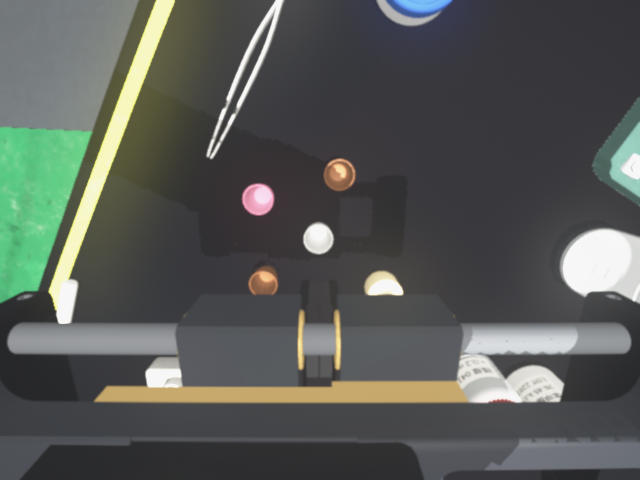

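In the wrist view the grey rim is at crop (354,353) and the tool axis meets rim height at (351,353), so they agree. The pink and brown look-alikes are about 60 mm away. I'll descend.

Emit:
{"fn": "step_arm", "kwargs": {"plan": [[[0, 0, 0], [0, 0, 0.006], 255], [[0, 0, 0], [0, 0, 0.018], 255], [[0, 0, 0], [0, 0, 0.034], 255], [[0, 0, 0], [0, 0, 0.05], 255], [[0, 0, 0], [0, 0, 0.065], 255], [[0, 0, 0], [0, 0, 0.078], 255], [[0, 0, 0], [0, 0, 0.087], 255], [[0, 0, 0], [0, 0, 0.093], 255], [[0, 0, 0], [0, 0, 0.096], 255], [[0, 0, 0], [0, 0, 0.096], 255]]}}

```text
time: 11.5
position: [0.4991, -0.0129, 0.0626]
tool_rot: [1.593, 2.707, -0.0]
ft_force: [-0.2, 0.3, -0.1]
grip_width: 0.009
```

```bash
python3 - <<'E'
from h import *
s=ctrl.get_state(); c=ctrl.calibration("wrist");R0=R.from_rotvec(s["tool_rot"]).as_matrix()
print(s["time"],s["position"],s["ft_force"].round(1))
im=ctrl.get_image("wrist")[:,:,::-1]; sd=ctrl.get_image("side")[:,:,::-1]
x0,y0=240,190; a=cv2.resize(im[y0:y0+130,x0:x0+150],(600,520),interpolation=2)
b=cv2.resize(sd[180:300,270:390],(200,200),interpolation=2)
o=np.zeros((520,800,3),np.uint8);o[:,:600]=a;o[:200,600:]=b;cv2.imwrite("pics/w5c.png",o);cv2.imwrite("pics/s5c.png",cv2.resize(sd[180:300,270:390],(500,500),interpolation=2))
f=lambda p:((p-[x0,y0])*4).round(0).tolist()
tip=s["position"]+R0@[0,0,.014]
print("tip",f(proj(c,tip)),"foot",f(proj(c,tip*[1,1,0]+[0,0,.026])),"S",f(proj(c,[.4988,-.0129,.026])))
print("side px*",[((p-[270,180])*500/120).round() for p in proj(ctrl.calibration("side"),[tip,[.4988,-.0129,.026]])])
E
```

```text
11.5 [ 0.49907884 -0.01293109  0.06261933] [-0.2  0.3 -0.1]
tip [[307.0, 437.0]] foot [[308.0, 369.0]] S [[306.0, 368.0]]
side px* [array([227., 224.]), array([228., 266.])]
```

View pics/w5c.png

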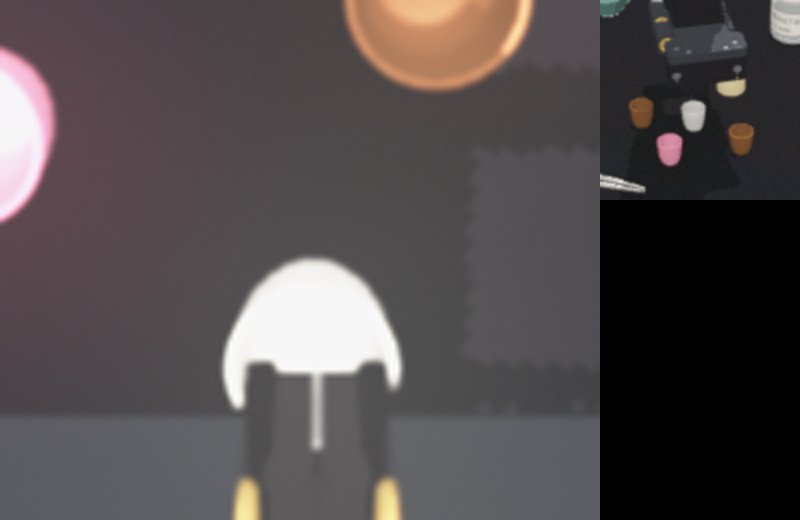

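View pics/s5c.png

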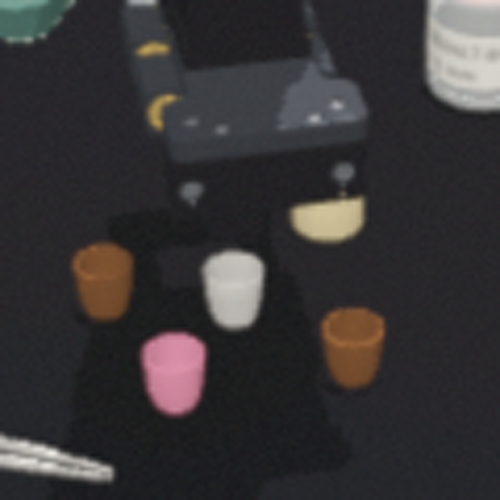

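```bash
python3 - <<'E'
from h import *
o=cv2.imread("pics/w5c.png")[:,:600].copy(); c=ctrl.calibration("wrist");s=ctrl.get_state();R0=R.from_rotvec(s["tool_rot"]).as_matrix()
x0,y0=240,190
th=np.linspace(0,2*np.pi,60)
tip=s["position"]+R0@[0,0,.014]
def circ(cn,r,z,col):
    P=np.c_[cn[0]+r*np.cos(th),cn[1]+r*np.sin(th),0*th+z]; q=((proj(c,P)-[x0,y0])*4).astype(int); cv2.polylines(o,[q],True,col,1)
S=tip[:2]
circ(S,.0125,.026,(0,0,255));circ(S,.009,0,(0,255,0))
sd=cv2.imread("pics/s5c.png"); sd=np.clip(255*(sd/255.)**.4,0,255).astype(np.uint8)
out=np.zeros((520,800,3),np.uint8); out[:,:400]=o[:,120:520]; out[:400,400:]=cv2.resize(sd[100:350,100:350],(400,400))
cv2.imwrite("pics/chk.png",out)
E
```

```text
(no output)
```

View pics/chk.png

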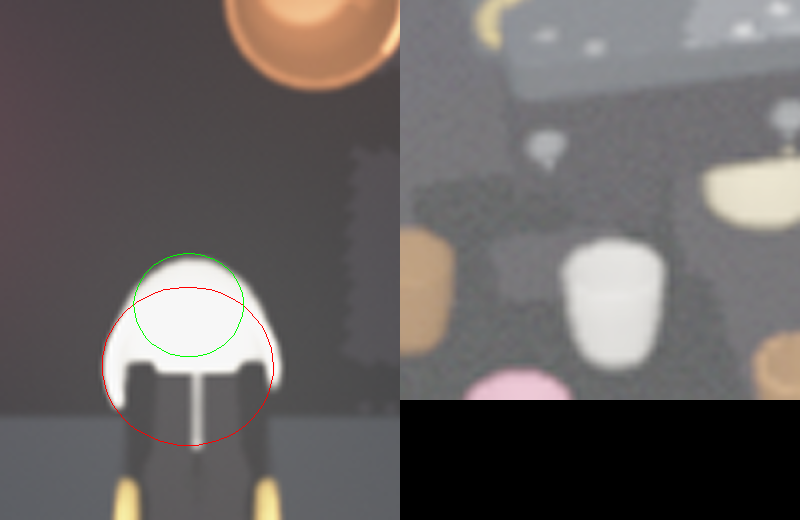

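The overlay, drawn as if the crucible were directly under the fingertips, matches the visible crucible to about 1 mm. I'll hold.

Emit:
{"fn": "step_arm", "kwargs": {"plan": [[[0, 0, 0], [0, 0, 0], 255], [[0, 0, 0], [0, 0, 0], 255], [[0, 0, 0], [0, 0, 0], 255], [[0, 0, 0], [0, 0, 0], 255], [[0, 0, 0], [0, 0, 0], 255], [[0, 0, 0], [0, 0, 0], 255], [[0, 0, 0], [0, 0, 0], 255], [[0, 0, 0], [0, 0, 0], 255], [[0, 0, 0], [0, 0, 0], 255], [[0, 0, 0], [0, 0, 0], 255]]}}

```text
time: 12.85
position: [0.4989, -0.0129, 0.0625]
tool_rot: [-1.593, -2.708, 0.0]
ft_force: [0.6, -0.4, 0.2]
grip_width: 0.001
```

Emit:
{"fn": "step_arm", "kwargs": {"plan": [[[0, 0, 0], [0, 0, 0], 255], [[0, 0, 0], [0, 0, 0], 255], [[0, 0, 0], [0, 0, 0], 255], [[0, 0, 0], [0, 0, 0], 255], [[0, 0, 0], [0, 0, 0], 255], [[0, 0, 0], [0, 0, 0], 255], [[0, 0, 0], [0, 0, 0], 255], [[0, 0, 0], [0, 0, 0], 255], [[0, 0, 0], [0, 0, 0], 255], [[0, 0, 0], [0, 0, 0], 255]]}}

```text
time: 14.1
position: [0.4989, -0.0129, 0.0625]
tool_rot: [1.593, 2.708, -0.0]
ft_force: [-0.0, 0.1, -0.4]
grip_width: 0.007
```

```bash
python3 - <<'E'
from h import *
s=ctrl.get_state();print(s["time"],s["position"],s["ft_force"].round(1)); print(ctrl.close_job())
E
```

```text
14.1 [ 0.4989468  -0.01291968  0.062527  ] [-0.   0.1 -0.4]
the job is handed in; nothing more can be done
None
```

The job is done and handed in at 14.1 s, with the arm still pointing at the stray crucible. I kept the fingers closed and pointing straight down throughout.

- **Empty hole:** I pointed at the second hole, about (0.4676, -0.2489), with the tips about 22 mm above its mouth. They stayed there 2.5 s after a 2–3 mm centring correction. Then I raised the hand 10 cm.
- **Stray crucible:** I pointed at the grey one, about (0.499, -0.013), with the tips about 22 mm above its rim for 2.5 s. The pink and brown look-alikes, about 60 mm away, were left alone.

**Last checks:**
- The wrist-view overlay matched the crucible to about 1 mm.
- The hand was steady, and force readings stayed at noise level (about 1 N), so nothing was touched.
- The views disagreed by up to 2–4 mm on position, close to the calibration tolerance. At the hole I went by how the fingertips lined up in the wrist picture.
- The side view did not show the fingertips clearly over the crucible, so that view could not confirm the centring there.

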